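# Slide the drink bottle into its stall

## Robot

A 6-joint arm with a two-finger parallel gripper is mounted at the origin on a cart in front of the work surface, level with it; the furniture and walls round the work are solid. World frame = base frame: x ahead of the robot, y to its left, z up, the work surface at z = 0. Lengths are in m, angles in degrees, forces in N, time in s.
With the tool pointing down it reaches from about 0.4 to 0.825 m from the base axis. Payload 7 kg.
Tool frame: the origin (TCP) lies between the finger pads; the fingertips stand 19 mm ahead of it and the grasp point (between the pads) is the TCP (r.finger_overhang is the distance from the TCP to the fingertips, in m); z points along the fingers, y is the direction in which the jaws open and shut (so a half turn about z gives the same grasp; the last joint's range is limited). The gripper opens to 88 mm and grips with 3 to 60 N. Pads are 19 mm wide; open, the fingers measure 130 mm over their backs; the gripper's body (78 mm by 193 mm) begins 47 mm behind the grasp point.
Start: joints at [80.621, 20.546, 0.682, 0, -70.136, -16.507], TCP at [0.295, 0.607, 0.246] pointing down, gripper open.
Joint ranges: [-176.03, 176.03], [-82.01, 121.73], [-58.28, 71.71], [-173.87, 95.51], [-174.79, -0.11], [-173.66, 173.66]. Speed limits (degrees/s): [136.94, 136.94, 172.46, 180, 180, 180].

## Interface

Orientations are given as [roll, pitch, yaw] about the fixed x, y, z axes, in that order (R = Rz(yaw) Ry(pitch) Rx(roll)).
In Python, from plant import r, optics gives the robot as it stands. The module is installed in compiled form; this text tells all that it offers.
- The arm moves only by the tool step_arm, never from a script. Its argument "increments" is a list of rows, each an object of numbers: "tx", "ty", "tz": the shift along the world's x, y, z in mm; "ax", "ay", "az": the turn, a rotation vector about the world's x, y, z in degrees; "claw": the gripper command: -1 is shut, 1 is fully open, values between are in proportion. In form: [{"tx": .., "ty": .., "tz": .., "ax": .., "ay": .., "az": .., "claw": ..}, ...]. A call has 1 to 12 rows; each row shifts and turns the commanded pose from where the row before left it; what a row does not reach is not made up. A row lasts 1/10 s, in which the tool goes at most 50 mm and 8.59 degrees, less where a joint would pass 70% of its speed; a pose out of reach is approached as far as the arm can. A call with a gripper value outside its range is refused whole. The fingers move at their own pace and stop on an object; "newtons" is the grip in N (left out, the last holds). Time passes only in rows, so rows that do not move let the fingers close. It gives the time, the measured TCP pose, the force and the opening at its end, in the units of the state.
- r.get_state(): the state, without advancing time (a new reading comes with each control period).
- optics.capture(name): name is "side" or "top" or "wrist"; returns a dict with "image" (480x640x3 uint8, blue, green, red), "depth" (480x640 float32, m along the optical axis (not along the pixel's ray), 0 where there is no reading), "fx", "fy", "cx", "cy" (pixels), "R" (3x3) and "t" (3): a world point X has camera coordinates R X + t. Camera axes: x right, y down, z forward; pixel columns grow to the right and rows downward; lengths in m; the calibration is good to about 2 mm. A picture is of the moment at which its call begins.
- r.close_job(): hands the job in, once; it reports no verdict.
The state is a dict: "time_s": time; "joints": joint angles; "qd": joint speeds; "joint_torque": joint torques, N m; "tcp_pos": TCP position; "eef_rot": TCP orientation; "contact_force": force on the tool from outside, world axes, zero at the start; "moment": the same for the moment, N m; "gripper_width": finger opening in m.
Only numpy, scipy, OpenCV 4.12 (cv2) and the standard library are available. Lean on these libraries where they do the work, as an engineer would, in place of code of your own. Each camera call takes 0.05 s, during which the arm holds its last target. There are 200 camera calls.

## Task

Push the drink bottle across the desk, low on its body so that it slides upright and never tips, into the U-shaped bottle stall until it stands right at the stall's back wall. Only push it with the fingers: do not lift it and do not touch its cap. Leave the pen cup, the tape roll and the dropper bottle where they stand, and take the hand away at the end.

Things in the scene. Friction and masses are not known exactly. Their poses are not given: they have to be found in the camera images.
- bottle: Drink bottle (clear, with a pink sleeve and a pale steel cap), standing loose and upright on the desk, about 0.4 kg. Round: 89 mm diameter from the desk to 66 mm up, 84 mm from there to 116 mm, then the cap; 154 mm tall in all. Too wide to be grasped by its body. Origin at the centre of its underside, z axis up.
- bottle_cap: The bottle's cap, 57 mm diameter, from 118 mm to 154 mm above the desk; not to be touched. Origin on the bottle's axis 120 mm above its underside.
- stall: Fixed grey plastic U of upright walls, 30 mm high, 6 mm thick, no floor: the bottle slides on the desk. Origin at desk height where the bottle's centre stands when home; +x from the mouth to the back wall (roughly world +y). Inner face of back wall at x=46 mm, of side walls at y=+52 and -52 mm; side walls reach to x=-35 mm, then flare outward as wings ending at about x=-70 mm, y=+/-83 mm.
- pen_cup: Grey pen cup with pens, about 96 mm across, 138 mm tall, loose, standing on the stall's -y side; leave it alone. Origin at the centre of its underside.
- tape_roll: Roll of tan tape lying flat, 66 mm diameter, 18 mm high, loose; leave it alone. Origin at the centre of its underside.
- dropper: Small white dropper bottle with a dark green tip, 30 mm diameter, 78 mm tall, loose, on the stall's +y side; leave it alone. Origin at the centre of its underside.

How it is judged (in metres and radians):
At the end, for the whole second after the job is handed in: The bottle stands upright (within 0.05 rad) and at rest on the desk inside the stall, its side no more than about 10 mm from the back wall and between the side walls (centre within 12 mm of the stall's middle line) (x of bottle in the frame of stall between -0.009 and 0.006 m and y of bottle in the frame of stall between -0.012 and 0.012 m and angle between bottle's own z axis and vertical below 0.05 rad and height (world z) of bottle below 0.004 m and linear speed of bottle below 0.01 m/s); the robot touches nothing.
It fails at once if the bottle tips (more than 0.22 rad) (angle between bottle's own z axis and vertical above 0.22 rad).
It fails at once if the bottle is lifted (its underside's centre more than 15 mm above the desk) (height (world z) of bottle above 0.015 m).
It fails at once if the robot touches the bottle's cap (contact force between any of the fingers, the arm and bottle_cap above 0.3 N).
It fails at once if the pen cup, the tape roll or the dropper bottle is moved (over 15 mm) or tipped (distance of any of pen_cup, tape_roll, dropper from where it was at the start of the episode above 0.015 m or angle between any of pen_cup, dropper's own z axis and vertical above 0.2 rad).
It also fails if it takes over 48 s, if anything falls off the work surface, if the arm or the gripper's body presses on something with over 40 N, if the wrist force passes 120 N, or if a joint passes its speed limit or range.

## Working session

There is one attempt and no reset: what is moved stays moved. The work goes in short steps, Python scripts to look and compute and a tool call to move; the robot and the scene stay as the last step left them, time stands still between calls to the robot, and variables do not carry over. Pictures are saved under pics/ and viewed, about 8 in all and at most 12, crops included, and the job is handed in when it is done.

Besides the shell and the picture viewer there is one more tool, called after "Call:" as name(argument=value, ...) on one line, values as JSON. step_arm: Moves the arm, as the interface text tells. Its arguments: {"type":"object","properties":{"increments":{"type":"array","items":{"type":"object","properties":{"tx":{"type":"number"},"ty":{"type":"number"},"tz":{"type":"number"},"ax":{"type":"number"},"ay":{"type":"number"},"az":{"type":"number"},"claw":{"type":"number"}}}},"newtons":{"type":"number"}},"required":["increments"]}

```bash
mkdir -p pics; cat > h.py <<'E'
import numpy as np, cv2
from plant import r, optics
def cap(n,f=None):
    c=optics.capture(n)
    if f: cv2.imwrite('pics/'+f,c['image'])
    return c
def world(c):
    d=c['depth'];v,u=np.mgrid[:480,:640]
    P=np.stack([(u-c['cx'])/c['fx']*d,(v-c['cy'])/c['fy']*d,d],-1)
    W=(P-c['t'])@c['R']; W[d==0]=np.nan
    return W
E
python3 - <<'E'
from h import *
s=r.get_state();print(s)
for n in('top','side'):
    c=cap(n,n+'0.png'); W=world(c); np.savez('/tmp/'+n,W=W)
    print(n,-c['R'].T@c['t'])
    for v in range(0,480,60):print([tuple(np.round(W[v,u],2)) for u in range(0,640,130)])
E
```

```text
{'time_s': 0.0, 'joints': array([ 8.06194258e+01,  2.05907849e+01,  6.33656452e-01, -2.17501630e-02,
       -7.01354321e+01, -1.65072569e+01]), 'qd': array([ 0.00515953,  0.05891917,  0.03817179,  0.01996129,  0.07049687,
       -0.00570339]), 'joint_torque': array([-3.78531222e-04, -5.82727754e+01,  2.93042189e+01,  6.99670002e+00,
        6.75269999e-03, -1.68083188e-04]), 'tcp_pos': array([0.29452054, 0.6068432 , 0.24462398]), 'eef_rot': array([ 1.79905444e+02, -6.69881606e-03, -2.58952328e+01]), 'contact_force': array([ 0.01169366,  0.11887284, -0.01000519]), 'moment': array([-0.02679726, -0.0272462 , -0.00556997]), 'gripper_width': 0.08721094047430723}
top [0.51333199 0.12738793 0.88434618]
[(np.float64(1.45), np.float64(1.01), np.float64(-0.54)), (np.float64(1.09), np.float64(0.44), np.float64(-0.0)), (np.float64(1.08), np.float64(0.2), np.float64(0.0)), (np.float64(1.07), np.float64(-0.03), np.float64(0.02)), (np.float64(1.08), np.float64(-0.28), np.float64(-0.0))]
[(np.float64(1.37), np.float64(1.13), np.float64(-0.75)), (np.float64(0.97), np.float64(0.44), np.float64(-0.0)),
[... 3457 characters left out ...]
at64(0.24), np.float64(-0.0)), (np.float64(0.53), np.float64(0.23), np.float64(0.02)), (np.float64(0.13), np.float64(-0.75), np.float64(-0.75))]
[(np.float64(0.96), np.float64(0.39), np.float64(0.0)), (np.float64(0.81), np.float64(0.37), np.float64(-0.0)), (np.float64(0.67), np.float64(0.34), np.float64(-0.0)), (np.float64(0.52), np.float64(0.32), np.float64(-0.0)), (np.float64(0.38), np.float64(0.3), np.float64(0.0))]
[(np.float64(0.91), np.float64(0.47), np.float64(0.0)), (np.float64(0.78), np.float64(0.45), np.float64(-0.0)), (np.float64(0.65), np.float64(0.43), np.float64(0.0)), (np.float64(0.52), np.float64(0.41), np.float64(0.0)), (np.float64(0.38), np.float64(0.38), np.float64(-0.0))]
```

View pics/top0.png

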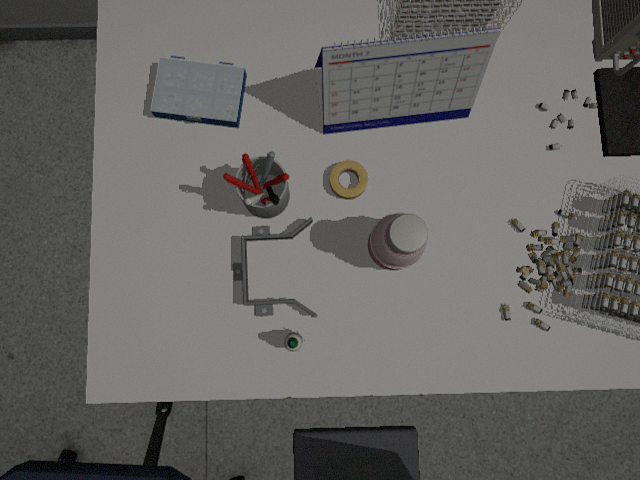

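View pics/side0.png

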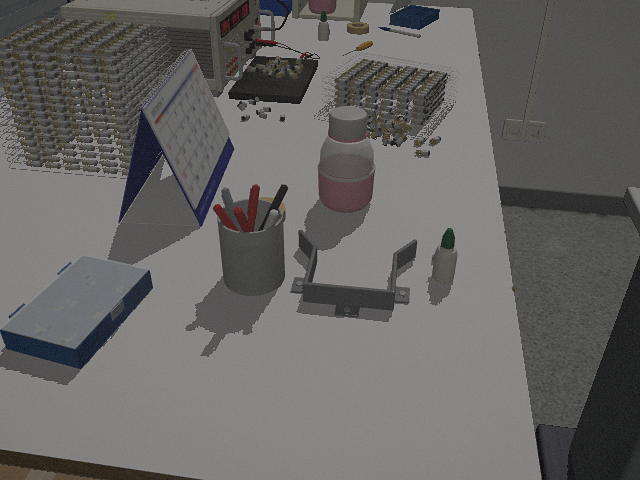

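```bash
python3 - <<'E'
from h import *
from scipy.optimize import least_squares
W=np.load('/tmp/top.npz')['W']; S=np.load('/tmp/side.npz')['W']
def box(P,x,y,z):
    P=P.reshape(-1,3);m=np.all([(P[:,i]>=l[0])&(P[:,i]<=l[1]) for i,l in enumerate((x,y,z))],0);return P[m]
def circ(p):
    (c,rr)=cv2.minEnclosingCircle(p[:,:2].astype(np.float32)); return np.round(c,4),round(rr,4),len(p)
def fit(p,R): 
    q=least_squares(lambda c:np.hypot(p[:,0]-c[0],p[:,1]-c[1])-R,p[:,:2].mean(0)+[0,-.03],loss='soft_l1',f_scale=.002); return np.round(q.x,4),len(p)
b=W[232,408];print('cap pt',b)
print('cap',circ(box(W[200:275,365:435],(0,2),(-1,1),(.148,.16))), 'side cap', circ(box(S[90:215,310:380],(0,2),(-1,1),(.148,.16))))
print('body side',fit(box(S[90:215,310:380],(0,2),(-1,1),(.015,.06)),.0445))
t=W[155:205,325:372];print('tape',circ(box(t,(0,2),(-1,1),(.012,.03))))
t=W[325:358,278:308];print('dropper',[circ(box(t,(0,2),(-1,1),z)) for z in((.03,.1),(.06,.1))])
t=W[140:220,215:300];print('cup',circ(box(t,(0,2),(-1,1),(.08,.25))),circ(box(t,(0,2),(-1,1),(.1,.25))))
t=box(W[210:325,228:322],(0,2),(-1,1),(.024,.036)); np.save('/tmp/stall.npy',t)
# fit stall: wall centre-plan template
def seg(p,a,b):
    d=b-a;u=np.clip(((p-a)@d)/(d@d),0,1);return np.linalg.norm(p-a-u[:,None]*d,axis=1)
V=np.array([[-.070,.083+.002],[-.035,.055],[.049,.055],[.049,-.055],[-.035,-.055],[-.070,-.085]])
def res(q):
    c,s=np.cos(q[2]),np.sin(q[2]);p=(t[:,:2]-q[:2])@np.array([[c,-s],[s,c]])
    d=np.min([seg(p,V[i],V[i+1]) for i in range(5)],0);return np.maximum(d-.003,0)
q=least_squares(res,[t[:,0].mean(),t[:,1].mean(),np.pi/2],loss='soft_l1',f_scale=.002)
print('stall',q.x[:2],np.degrees(q.x[2]),len(t),np.median(res(q.x)),res(q.x).max())
c,s=np.cos(q.x[2]),np.sin(q.x[2]);M=np.array([[c,-s],[s,c]])
print('wall extents',[(np.round(W[v,u],3)) for u,v in((245,270),(270,238),(270,300),(312,221),(315,316))])
p=box(W[200:275,365:435],(0,2),(-1,1),(.148,.16))
print('bottle in stall',(np.array(circ(p)[0])-q.x[:2])@M)
E
```

```text
cap pt [ 0.62284075 -0.01945667  0.15495297]
cap (array([ 0.6217, -0.0198]), 0.0289, 1218) side cap (array([ 0.6214, -0.0161]), 0.0296, 541)
body side (array([ 0.6222, -0.0222]), 2057)
tape (array([0.7388, 0.0524]), 0.0337, 867)
dropper [(array([0.4654, 0.1516]), 0.0154, 273), (array([0.4648, 0.1518]), 0.0084, 90)]
cup (array([0.713 , 0.1989]), 0.0499, 1317) (array([0.713 , 0.1989]), 0.0499, 638)
stall [0.58641346 0.18298008] 90.86772669909055 878 0.0 0.04079156288934437
wall extents [array([0.584, 0.229, 0.029]), array([0.637, 0.187, 0.026]), array([0.534, 0.19 , 0.005]), array([0.666, 0.116, 0.017]), array([0.506, 0.115, 0.031])]
bottle in stall [-0.20329121 -0.03221157]
```

Call:
step_arm(increments=[{"tx": 15, "ty": -33, "tz": 3, "az": -5.34, "claw": -0.09}, {"tx": 15, "ty": -33, "tz": 3, "az": -5.34, "claw": -0.09}, {"tx": 15, "ty": -33, "tz": 3, "az": -5.34, "claw": -0.09}, {"tx": 15, "ty": -33, "tz": 3, "az": -5.34, "claw": -0.09}, {"tx": 15, "ty": -33, "tz": 3, "az": -5.34, "claw": -0.09}, {"tx": 15, "ty": -33, "tz": 3, "az": -5.34, "claw": -0.09}, {"tx": 15, "ty": -33, "tz": 3, "az": -5.34, "claw": -0.09}, {"tx": 15, "ty": -33, "tz": 3, "az": -5.34, "claw": -0.09}, {"tx": 15, "ty": -33, "tz": 3, "az": -5.34, "claw": -0.09}, {"tx": 15, "ty": -33, "tz": 3, "az": -5.34, "claw": -0.09}, {"tx": 15, "ty": -33, "tz": 3, "az": -5.34, "claw": -0.09}, {"tx": 15, "ty": -33, "tz": 3, "az": -5.34, "claw": -0.09}])

```text
$.increments[0]: bad value
```

Call:
step_arm(increments=[{"tx": 15, "ty": -33, "tz": 3, "ax": 0, "ay": 0, "az": -5.34, "claw": -0.1}])

```text
time_s: 0.2
tcp_pos: [0.3085, 0.5759, 0.2465]
eef_rot: [179.9, -0.0, -31.1]
contact_force: [1.8, -0.3, -0.9]
gripper_width: 0.0838
```

Call:
step_arm(increments=[{"tx": 15, "ty": -33, "tz": 3, "ax": 0, "ay": 0, "az": -5.34, "claw": -0.1}, {"tx": 15, "ty": -33, "tz": 3, "ax": 0, "ay": 0, "az": -5.34, "claw": -0.1}, {"tx": 15, "ty": -33, "tz": 3, "ax": 0, "ay": 0, "az": -5.34, "claw": -0.1}, {"tx": 15, "ty": -33, "tz": 3, "ax": 0, "ay": 0, "az": -5.34, "claw": -0.1}, {"tx": 15, "ty": -33, "tz": 3, "ax": 0, "ay": 0, "az": -5.34, "claw": -0.1}, {"tx": 15, "ty": -33, "tz": 3, "ax": 0, "ay": 0, "az": -5.34, "claw": -0.1}, {"tx": 15, "ty": -33, "tz": 3, "ax": 0, "ay": 0, "az": -5.34, "claw": -0.1}, {"tx": 15, "ty": -33, "tz": 3, "ax": 0, "ay": 0, "az": -5.34, "claw": -0.1}, {"tx": 15, "ty": -33, "tz": 3, "ax": 0, "ay": 0, "az": -5.34, "claw": -0.1}, {"tx": 15, "ty": -33, "tz": 3, "ax": 0, "ay": 0, "az": -5.34, "claw": -0.1}, {"tx": 15, "ty": -33, "tz": 3, "ax": 0, "ay": 0, "az": -5.34, "claw": -0.1}])

```text
time_s: 1.3
tcp_pos: [0.4748, 0.2098, 0.2815]
eef_rot: [180.0, -0.0, -90.2]
contact_force: [0.7, 0.1, -0.9]
gripper_width: 0.0396
```

Call:
step_arm(increments=[{"tx": 15, "ty": -35, "tz": 0, "ax": 0, "ay": 0, "az": 0, "claw": -0.1}, {"tx": 15, "ty": -35, "tz": 0, "ax": 0, "ay": 0, "az": 0, "claw": -0.1}, {"tx": 15, "ty": -35, "tz": 0, "ax": 0, "ay": 0, "az": 0, "claw": -0.1}, {"tx": 15, "ty": -35, "tz": 0, "ax": 4.5, "ay": 0, "az": 0, "claw": -0.1}, {"tx": 15, "ty": -35, "tz": 0, "ax": 4.5, "ay": 0, "az": 0, "claw": -0.1}, {"tx": 15, "ty": -35, "tz": 0, "ax": 4.5, "ay": 0, "az": 0, "claw": -0.1}, {"tx": 15, "ty": -35, "tz": 0, "ax": 4.5, "ay": 0, "az": 0, "claw": -0.1}, {"tx": 15, "ty": -35, "tz": 0, "ax": 4.5, "ay": 0, "az": 0, "claw": -0.1}, {"tx": 15, "ty": -35, "tz": 0, "ax": 4.5, "ay": 0, "az": 0, "claw": -0.1}, {"tx": 12, "ty": -25, "tz": 0, "ax": 4.5, "ay": 0, "az": 0, "claw": -0.1}, {"tx": 0, "ty": 0, "tz": 0, "ax": 4.5, "ay": 0, "az": 0, "claw": -0.1}, {"tx": 0, "ty": 0, "tz": 0, "ax": 0, "ay": 0, "az": 0, "claw": -0.1}])

```text
time_s: 2.5
tcp_pos: [0.6214, -0.1315, 0.2784]
eef_rot: [179.7, 36.2, -90.4]
contact_force: [0.6, -0.4, -1.3]
gripper_width: 0.0395
```

```bash
python3 -c "
from h import *
print(r.get_state())"
```

```text
{'time_s': 2.5, 'joints': array([-16.08624734,  24.63943343,  15.96341558, -34.59916887,
       -92.36933942,  17.73541001]), 'qd': array([ 3.72420769, -3.07534358, -1.42223464,  3.63949439,  2.87393888,
       -2.19288781]), 'joint_torque': array([ -1.83787063, -64.69108343,  31.27461791,   3.52075405,
        -1.13006528,   0.5078489 ]), 'tcp_pos': array([ 0.62135404, -0.13149438,  0.27835537]), 'eef_rot': array([179.67320054,  36.21489424, -90.42992996]), 'contact_force': array([ 0.55465089, -0.36316723, -1.28363535]), 'moment': array([-2.03570539, -0.03127376, -0.05928868]), 'gripper_width': 0.03945019236059464}
```

Call:
step_arm(increments=[{"tx": 0, "ty": 0, "tz": -20, "ax": 4.5, "ay": 0, "az": 0, "claw": -0.1}, {"tx": 0, "ty": 0, "tz": -24, "ax": 4.5, "ay": 0, "az": 0, "claw": -0.1}, {"tx": 0, "ty": 0, "tz": -24, "ax": 0, "ay": 0, "az": 0, "claw": -0.1}, {"tx": 0, "ty": 0, "tz": -24, "ax": 0, "ay": 0, "az": 0, "claw": -0.1}, {"tx": 0, "ty": 0, "tz": -24, "ax": 0, "ay": 0, "az": 0, "claw": -0.1}, {"tx": 0, "ty": 0, "tz": -24, "ax": 0, "ay": 0, "az": 0, "claw": -0.1}, {"tx": 0, "ty": 0, "tz": -24, "ax": 0, "ay": 0, "az": 0, "claw": -0.1}, {"tx": 0, "ty": 0, "tz": -24, "ax": 0, "ay": 0, "az": 0, "claw": -0.1}, {"tx": 0, "ty": 0, "tz": -24, "ax": 0, "ay": 0, "az": 0, "claw": -0.1}, {"tx": 0, "ty": 0, "tz": -12, "ax": 0, "ay": 0, "az": 0, "claw": -0.1}, {"tx": 0, "ty": 0, "tz": 0, "ax": 0, "ay": 0, "az": 0, "claw": -0.1}])

```text
time_s: 3.6
tcp_pos: [0.6207, -0.1283, 0.0551]
eef_rot: [179.7, 45.1, -90.2]
contact_force: [0.7, 0.6, -0.5]
gripper_width: 0.0396
```

```bash
python3 -c "
from h import *
cap('side','s1.png')"
```

```text
(no output)
```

View pics/s1.png

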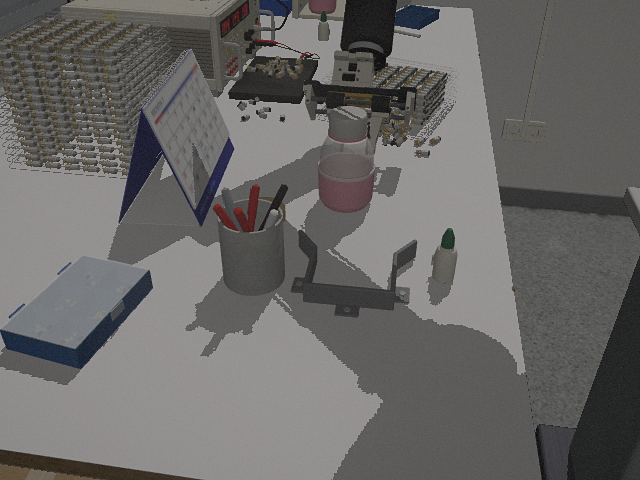

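Call:
step_arm(increments=[{"tx": 0, "ty": 0, "tz": -10, "ax": 0, "ay": 0, "az": 0, "claw": -0.1}, {"tx": 0, "ty": 0, "tz": -9, "ax": 0, "ay": 0, "az": 0, "claw": -0.1}, {"tx": 0, "ty": 8, "tz": 0, "ax": 0, "ay": 0, "az": 0, "claw": -0.1}, {"tx": 0, "ty": 8, "tz": 0, "ax": 0, "ay": 0, "az": 0, "claw": -0.1}, {"tx": 0, "ty": 8, "tz": 0, "ax": 0, "ay": 0, "az": 0, "claw": -0.1}, {"tx": 0, "ty": 8, "tz": 0, "ax": 0, "ay": 0, "az": 0, "claw": -0.1}, {"tx": 0, "ty": 5, "tz": 0, "ax": 0, "ay": 0, "az": 0, "claw": -0.1}, {"tx": 0, "ty": 4, "tz": 0, "ax": 0, "ay": 0, "az": 0, "claw": -0.1}, {"tx": 0, "ty": 4, "tz": 0, "ax": 0, "ay": 0, "az": 0, "claw": -0.1}, {"tx": 0, "ty": 4, "tz": 0, "ax": 0, "ay": 0, "az": 0, "claw": -0.1}, {"tx": 0, "ty": 4, "tz": 0, "ax": 0, "ay": 0, "az": 0, "claw": -0.1}, {"tx": 0, "ty": 4, "tz": 0, "ax": 0, "ay": 0, "az": 0, "claw": -0.1}])

```text
time_s: 4.85
tcp_pos: [0.6218, -0.0722, 0.0385]
eef_rot: [-179.9, 44.9, -90.0]
contact_force: [-0.5, -3.1, 1.2]
gripper_width: 0.0393
```

```bash
cat >> h.py <<'E'
def bottle():
    W=world(cap('side')).reshape(-1,3)
    # pink/clear lower body seen from the side camera; cap from its +y face
    from scipy.optimize import least_squares
    s=r.get_state()['tcp_pos']; c=np.array([s[0],s[1]+.06])
    for _ in range(3):
        m=(np.hypot(W[:,0]-c[0],W[:,1]-c[1])<.06)&(W[:,2]>.035)&(W[:,2]<.062)&(W[:,1]>c[1]-.01)
        p=W[m]; c=least_squares(lambda q:np.hypot(p[:,0]-q[0],p[:,1]-q[1])-.0445,c,loss='soft_l1',f_scale=.002).x
    a=np.radians(90.87);d=c-[.5864,.183]
    print('tcp',s,'bottle',c,'n',len(p),'in stall',d@[np.cos(a),np.sin(a)],d@[-np.sin(a),np.cos(a)],'F',r.get_state()['contact_force'])
E
python3 -c "
from h import *
bottle(); cap('top','t1.png')"
```

```text
tcp [ 0.62177731 -0.07138079  0.03859789] bottle [ 0.62261485 -0.01350936] n 823 in stall -0.19703658573671995 -0.033226918316948725 F [ 0.37370508 -1.43692798  0.29019534]
```

View pics/t1.png

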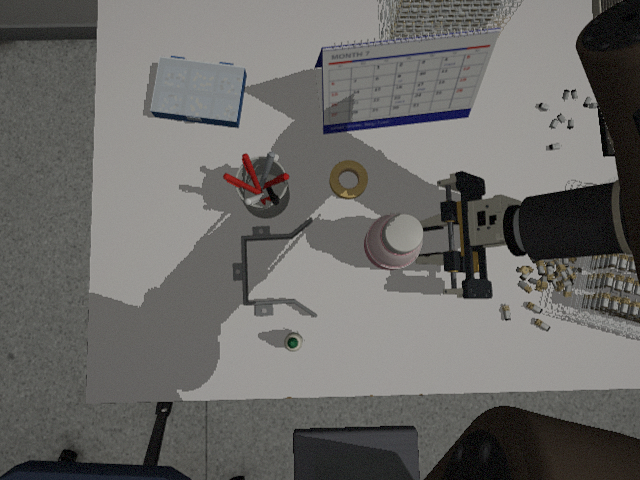

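Call:
step_arm(increments=[{"tx": -1, "ty": 4, "tz": 0, "ax": 0, "ay": 0, "az": 0, "claw": -0.1}, {"tx": -1.5, "ty": 5, "tz": 0, "ax": 0, "ay": 0, "az": 0, "claw": -0.1}, {"tx": -1.5, "ty": 5, "tz": 0, "ax": 0, "ay": 0, "az": 0, "claw": -0.1}, {"tx": -1.5, "ty": 5, "tz": 0, "ax": 0, "ay": 0, "az": 0, "claw": -0.1}, {"tx": -1.5, "ty": 5, "tz": 0, "ax": 0, "ay": 0, "az": 0, "claw": -0.1}, {"tx": -1.5, "ty": 5, "tz": 0, "ax": 0, "ay": 0, "az": 0, "claw": -0.1}, {"tx": -1.5, "ty": 5, "tz": 0, "ax": 0, "ay": 0, "az": 0, "claw": -0.1}, {"tx": -1.5, "ty": 5, "tz": 0, "ax": 0, "ay": 0, "az": 0, "claw": -0.1}, {"tx": -1.5, "ty": 5, "tz": 0, "ax": 0, "ay": 0, "az": 0, "claw": -0.1}, {"tx": -1.5, "ty": 5, "tz": 0, "ax": 0, "ay": 0, "az": 0, "claw": -0.1}, {"tx": -1.5, "ty": 5, "tz": 0, "ax": 0, "ay": 0, "az": 0, "claw": -0.1}, {"tx": -1.5, "ty": 5, "tz": 0, "ax": 0, "ay": 0, "az": 0, "claw": -0.1}])

```text
time_s: 6.15
tcp_pos: [0.6041, -0.0123, 0.0386]
eef_rot: [-180.0, 45.0, -90.0]
contact_force: [0.9, -2.0, -0.2]
gripper_width: 0.0396
```

```bash
python3 -c "
from h import *
bottle()"
```

```text
tcp [ 0.60377852 -0.01148854  0.03867582] bottle [0.60575959 0.04598366] n 894 in stall -0.13729450088756384 -0.017276930359846406 F [ 0.39339251 -0.48536137 -0.3350665 ]
```

Call:
step_arm(increments=[{"tx": -1.5, "ty": 5, "tz": 0, "ax": 0, "ay": 0, "az": 0, "claw": -0.1}, {"tx": -1.7, "ty": 5, "tz": 0, "ax": 0, "ay": 0, "az": 0, "claw": -0.1}, {"tx": -1.7, "ty": 5, "tz": 0, "ax": 0, "ay": 0, "az": 0, "claw": -0.1}, {"tx": -1.7, "ty": 5, "tz": 0, "ax": 0, "ay": 0, "az": 0, "claw": -0.1}, {"tx": -1.7, "ty": 5, "tz": 0, "ax": 0, "ay": 0, "az": 0, "claw": -0.1}, {"tx": -1.7, "ty": 5, "tz": 0, "ax": 0, "ay": 0, "az": 0, "claw": -0.1}, {"tx": -1.7, "ty": 5, "tz": 0, "ax": 0, "ay": 0, "az": 0, "claw": -0.1}, {"tx": -1.7, "ty": 5, "tz": 0, "ax": 0, "ay": 0, "az": 0, "claw": -0.1}, {"tx": -1.7, "ty": 5, "tz": 0, "ax": 0, "ay": 0, "az": 0, "claw": -0.1}, {"tx": -1.7, "ty": 5, "tz": 0, "ax": 0, "ay": 0, "az": 0, "claw": -0.1}, {"tx": -1.7, "ty": 5, "tz": 0, "ax": 0, "ay": 0, "az": 0, "claw": -0.1}])

```text
time_s: 7.3
tcp_pos: [0.5856, 0.0427, 0.0386]
eef_rot: [-180.0, 45.0, -89.9]
contact_force: [0.7, -2.8, 0.7]
gripper_width: 0.0393
```

```bash
python3 -c "
from h import *
bottle()"
```

```text
tcp [0.58522323 0.04350762 0.03867959] bottle [0.5873033  0.10103336] n 966 in stall -0.0819709071401957 0.0003413694527115423 F [ 0.04751927 -0.17907527  0.2072669 ]
```

Call:
step_arm(increments=[{"tx": 0, "ty": 4, "tz": 0, "ax": 0, "ay": 0, "az": 0, "claw": -0.1}, {"tx": 0, "ty": 5, "tz": 0, "ax": 0, "ay": 0, "az": 0, "claw": -0.1}, {"tx": 0, "ty": 5, "tz": 0, "ax": 0, "ay": 0, "az": 0, "claw": -0.1}, {"tx": 0, "ty": 5, "tz": 0, "ax": 0, "ay": 0, "az": 0, "claw": -0.1}, {"tx": 0, "ty": 5, "tz": 0, "ax": 0, "ay": 0, "az": 0, "claw": -0.1}, {"tx": 0, "ty": 5, "tz": 0, "ax": 0, "ay": 0, "az": 0, "claw": -0.1}, {"tx": 0, "ty": 5, "tz": 0, "ax": 0, "ay": 0, "az": 0, "claw": -0.1}, {"tx": 0, "ty": 5, "tz": 0, "ax": 0, "ay": 0, "az": 0, "claw": -0.1}, {"tx": 0, "ty": 5, "tz": 0, "ax": 0, "ay": 0, "az": 0, "claw": -0.1}, {"tx": 0, "ty": 5, "tz": 0, "ax": 0, "ay": 0, "az": 0, "claw": -0.1}, {"tx": 0, "ty": 5, "tz": 0, "ax": 0, "ay": 0, "az": 0, "claw": -0.1}, {"tx": 0, "ty": 5, "tz": 0, "ax": 0, "ay": 0, "az": 0, "claw": -0.1}])

```text
time_s: 8.55
tcp_pos: [0.5857, 0.1016, 0.0386]
eef_rot: [-180.0, 45.0, -89.9]
contact_force: [0.2, -2.6, 0.2]
gripper_width: 0.0396
```

```bash
python3 -c "
from h import *
bottle();cap('top','t2.png')"
```

```text
tcp [0.58563822 0.10247542 0.03866329] bottle [0.5866767  0.15989981] n 1048 in stall -0.023101726604987084 7.407985768876583e-05 F [-0.1872484  -0.47176835 -0.53606537]
```

View pics/t2.png

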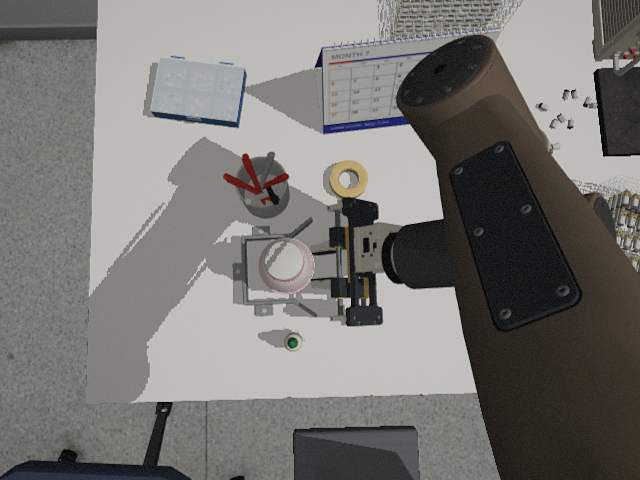

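Call:
step_arm(increments=[{"tx": 0, "ty": 3, "tz": 0, "ax": 0, "ay": 0, "az": 0, "claw": -0.1}, {"tx": 0, "ty": 3, "tz": 0, "ax": 0, "ay": 0, "az": 0, "claw": -0.1}, {"tx": 0, "ty": 3, "tz": 0, "ax": 0, "ay": 0, "az": 0, "claw": -0.1}, {"tx": 0, "ty": 3, "tz": 0, "ax": 0, "ay": 0, "az": 0, "claw": -0.1}, {"tx": 0, "ty": 2.5, "tz": 0, "ax": 0, "ay": 0, "az": 0, "claw": -0.1}, {"tx": 0, "ty": 2, "tz": 0, "ax": 0, "ay": 0, "az": 0, "claw": -0.1}, {"tx": 0, "ty": 2, "tz": 0, "ax": 0, "ay": 0, "az": 0, "claw": -0.1}, {"tx": 0, "ty": 1.5, "tz": 0, "ax": 0, "ay": 0, "az": 0, "claw": -0.1}, {"tx": 0, "ty": 0, "tz": 0, "ax": 0, "ay": 0, "az": 0, "claw": -0.1}])

```text
time_s: 9.55
tcp_pos: [0.5857, 0.1215, 0.0386]
eef_rot: [-180.0, 45.0, -89.9]
contact_force: [0.2, -2.0, -0.1]
gripper_width: 0.0393
```

```bash
python3 -c "
from h import *
bottle()"
```

```text
tcp [0.58565967 0.12144899 0.03860697] bottle [0.58660451 0.17984924] n 1078 in stall -0.003153500518126058 -0.00015664307653586324 F [ 0.08887756 -2.23986187 -0.34748072]
```

Call:
step_arm(increments=[{"tx": 0, "ty": 1, "tz": 0, "ax": 0, "ay": 0, "az": 0, "claw": -0.1}, {"tx": 0, "ty": 1, "tz": 0, "ax": 0, "ay": 0, "az": 0, "claw": -0.1}, {"tx": 0, "ty": 0, "tz": 0, "ax": 0, "ay": 0, "az": 0, "claw": -0.1}])

```text
time_s: 9.9
tcp_pos: [0.5857, 0.1233, 0.0386]
eef_rot: [-180.0, 45.0, -90.0]
contact_force: [0.6, -2.1, 0.2]
gripper_width: 0.0392
```

```bash
python3 -c "
from h import *
bottle()"
```

```text
tcp [0.5857181  0.12329865 0.03859773] bottle [0.58669565 0.18168162] n 1082 in stall -0.0013227190583708158 -0.00027559400965176457 F [ 0.21519878 -1.73310489 -0.66355201]
```

Call:
step_arm(increments=[{"tx": 0, "ty": -3, "tz": 0, "ax": 0, "ay": 0, "az": 0, "claw": -0.1}, {"tx": 0, "ty": -8, "tz": 0, "ax": 0, "ay": 0, "az": 0, "claw": -0.1}, {"tx": 0, "ty": -15, "tz": 0, "ax": 0, "ay": 0, "az": 0, "claw": -0.1}, {"tx": 0, "ty": -20, "tz": 0, "ax": 0, "ay": 0, "az": 0, "claw": -0.1}, {"tx": 0, "ty": -20, "tz": 0, "ax": 0, "ay": 0, "az": 0, "claw": -0.1}, {"tx": 0, "ty": -20, "tz": 5, "ax": 0, "ay": 0, "az": 0, "claw": -0.1}, {"tx": 0, "ty": -20, "tz": 15, "ax": 0, "ay": 0, "az": 0, "claw": -0.1}, {"tx": 0, "ty": -20, "tz": 20, "ax": 0, "ay": 0, "az": 0, "claw": -0.1}, {"tx": 0, "ty": -15, "tz": 20, "ax": 0, "ay": 0, "az": 0, "claw": -0.1}, {"tx": 0, "ty": -10, "tz": 15, "ax": 0, "ay": 0, "az": 0, "claw": -0.1}, {"tx": 0, "ty": 0, "tz": 10, "ax": 0, "ay": 0, "az": 0, "claw": -0.1}, {"tx": 0, "ty": 0, "tz": 0, "ax": 0, "ay": 0, "az": 0, "claw": -0.1}])

```text
time_s: 11.15
tcp_pos: [0.5863, -0.0281, 0.1251]
eef_rot: [-179.8, 45.0, -89.8]
contact_force: [0.2, -0.2, 0.9]
gripper_width: 0.0393
```

```bash
python3 - <<'E'
import h; from h import *
c=cap('side'); W=world(c).reshape(-1,3)
from scipy.optimize import least_squares
q0=np.array([.5867,.1817])
for lo,hi,R in((.035,.062,.0445),(.12,.15,.0285)):
    m=(np.hypot(*(W[:,:2]-q0).T)<.06)&(W[:,2]>lo)&(W[:,2]<hi)&(W[:,1]>.172);p=W[m]
    print(least_squares(lambda q:np.hypot(p[:,0]-q[0],p[:,1]-q[1])-R,q0,loss='soft_l1',f_scale=.002).x,len(p))
T=world(cap('top','t3.png'))
def cc(s,z):
    p=T[s].reshape(-1,3);p=p[(p[:,2]>z)&(p[:,2]<.25)];return cv2.minEnclosingCircle(p[:,:2].astype(np.float32))
print('tape',cc(np.s_[155:205,325:372],.012),'dropper',cc(np.s_[325:358,278:308],.03),'cup',cc(np.s_[140:220,215:300],.08))
print(r.get_state()['contact_force'],r.get_state()['tcp_pos'])
E
```

```text
[0.58666064 0.18158494] 1092
[0.58658959 0.18203119] 1057
tape ((0.7388840913772583, 0.05160797759890556), 0.03357154130935669) dropper ((0.4656528830528259, 0.15167009830474854), 0.015423900447785854) cup ((0.712692379951477, 0.19903364777565002), 0.049825601279735565)
[-0.4038897   0.16623278 -0.73104806] [ 0.58544112 -0.02709736  0.12330715]
```

View pics/t3.png

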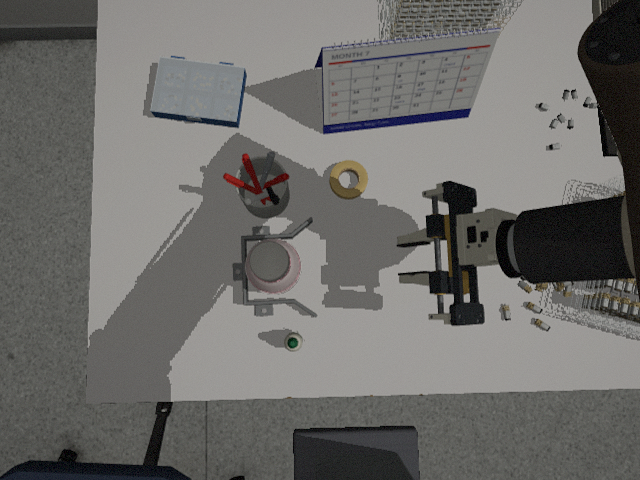

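The top view shows the bottle upright in the stall at about (273,265), near the back wall. The hand is well clear at about (450,250), and the other objects have not moved.

```bash
python3 -c "
from plant import r
print(r.close_job())"
```

```text
the job is handed in; nothing more can be done
None
```

I pushed the bottle into the stall with the two part-open fingers, the tool tilted 45° and touching the bottle about 30 mm above the desk. I moved it diagonally until it lined up with the stall's middle line, then straight in. I backed the hand off, raised it clear and handed the job in at about 11 s; no verdict was reported.

- **Bottle position:** it measured about −1.4 mm along the stall and −0.3 mm off the middle line, so its side is about 3 mm from the back wall. I felt no rise in force, so it was not pressed against the wall.
- **Upright:** fits to the lower body and the cap agree to within 0.5 mm, so it stands upright. The wrist force in the readings I took stayed around 3 N or less.
- **Other objects:** the tape roll, dropper bottle and pen cup all measured within 1 mm of where they started.
- **Hand:** it is about 0.2 m from the bottle and touching nothing.

No check failed. The one disagreement was the bottle's starting position, where the fits to its cap and body differed by up to 6 mm in y; I used the body fit while pushing.

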